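# Strip a Y-strainer for cleaning

## Robot

A 6-joint arm with a two-finger parallel gripper is mounted at the origin on a cart in front of the work surface, level with it; the furniture and walls round the work are solid. World frame = base frame: x ahead of the robot, y to its left, z up, the work surface at z = 0. Lengths are in m, angles in rad, forces in N, time in s.
With the tool pointing down it reaches from about 0.35 to 0.925 m from the base axis. Payload 6.4 kg.
Tool frame: the origin (TCP) lies midway between the tips of the shut fingers; the grasp point (between the pads) lies 19 mm behind it; z points along the fingers, y is the line along which they close (so a half turn about z gives the same grasp; the last joint's range is limited). The gripper opens to 94 mm and grips with 3 to 60 N. Pads are 16 mm wide; open, the fingers measure 119 mm over their backs; the gripper's body (75 mm by 177 mm) begins 78 mm behind the grasp point.
Start: joints at [-1.504, 0.245, 1.558, -0, 1.339, -0.174], TCP at [0.155, -0.631, 0.205] pointing down, gripper open.
Joint ranges: [-3.13, 3.13], [-1.02, 2.26], [0.13, 2.54], [-0.95, 4.09], [0.21, 2.88], [-2.74, 2.74]. Speed limits (rad/s): [2.57, 2.57, 3.14, 3.14, 3.14, 3.14].

## Interface

Orientations are given as a 3x3 rotation matrix whose columns are the frame's x, y, z axes.
In Python, from plant import r gives the robot as it stands.
- The arm moves only by the shell command python3 -m crank 'ROWS' [FORCE]. ROWS is JSON, one flat list of numbers, 7 for each row, row after row: the shift along the tool's x, y, z each as a share of 0.5 m, from -1 to 1, then the turn, a rotation vector about the tool's x, y, z each as a share of 45 degrees, from -1 to 1, then the opening, from -1 (shut) to 1 (fully open). In form: [dx, dy, dz, ax, ay, az, fingers, dx, dy, dz, ax, ay, az, fingers, ...]. A call has 1 to 10 rows; each row is the pose to reach, as a shift and turn from the pose commanded when the call began, along the tool's axes at that moment; what a row does not reach only later rows make up. A row lasts 1/10 s, in which the tool goes at most 50 mm and 8.59 degrees, less where a joint would pass 70% of its speed; a pose out of reach is approached as far as the arm can. A call with a number of a shift or a turn outside -1 to 1 is refused whole. A call with a gripper value outside its range is refused whole. The fingers move at their own pace and stop on an object; FORCE is the grip in N (left out, the last holds). Time passes only in rows, so rows that repeat a pose let the fingers close. It gives the time, the measured TCP pose, the force, the opening and the grip force at its end, in the units of the state.
- r.sense(): the state, without advancing time (a new reading comes with each control period).
- r.snapshot(name): name is "scene" or "side" or "wrist"; returns a dict with "pixels" (480x640x3 uint8, red, green, blue), "range_z" (480x640 float32, m along the optical axis (not along the pixel's ray), 0 where there is no reading), "fx", "fy", "cx", "cy" (pixels), "k1" (the pictures are not rectified: a ray, as slopes to the right and down, at radius r is drawn at 1 + k1 r^2 times it, then the intrinsics apply), "extrinsics" (4x4, takes a point from camera to world coordinates). Camera axes: x right, y up, looking along -z (the intrinsics and any distortion apply to the point x, -y, -z); pixel columns grow to the right and rows downward; lengths in m; the calibration is good to about 2 mm. A picture is of the moment at which its call begins.
- r.sign_off(): hands the job in; it is judged then, once.
Trained networks look in a picture, given as the dict that the camera call returned (one of the last four; its "shot" number tells which), for a name from the list of things; names that differ only in an ending like _2 or _b are one class to them, and where a whole thing is asked for, a point or a joint stands for the part that bears it (a point fixed in the world has none). Each returns a list of dicts, best first, with "p" (0 to 1); they miss things now and then, are a little off and sometimes report something else, mostly with a low value. They report only what shows in the picture. A call takes as long as a camera call.
- r.boxes_of(name, picture): "extent" ([left, top, right, bottom] in pixels, round what is visible of it).
- r.trace(name, picture): "pixels" (480x640 bool, what is visible of it) and "extent" ([left, top, right, bottom] in pixels, round what is visible of it).
- r.spot_point(name, picture): "position" ([column, row] in pixels: a listed point, or the origin of a listed thing).
The state is a dict: "time_s": time; "joint_positions": joint angles; "joint_velocities": joint speeds; "joint_efforts": joint torques, N m; "position": TCP position; "eef_rot": TCP orientation; "force": force on the tool from outside, world axes, zero at the start; "moment": the same for the moment, N m; "finger_gap": opening from 0.0 (shut) to 1.0 (fully open); "grip_force": force on a finger pad.
Only numpy, scipy, OpenCV 4.12 (cv2) and the standard library are available. Lean on these libraries where they do the work, as an engineer would, in place of code of your own. Each camera call takes 0.05 s, during which the arm holds its last target. There are 200 camera calls.

## Task

The blue Y-strainer in the cradle has to be stripped for cleaning. Turn its grey cover anticlockwise (looking down on its wing grip) until the two ears come out from under the claws, draw the cover off along the slanting branch and set it down flat in the metal tray with the wing grip up; then pull the screen straight out by its orange tab and stand it upright, tab up, in the tray beside the cover. Keep the screen from tipping over on the way so that its grit stays in it, do not drop either part, and leave the two bolts in the tray and the red spirit level on the bench where they are.

Things in the scene. Friction and masses are not known exactly. Their poses are not given: they have to be found in the camera images.
- strainer: Blue Y-strainer, fixed: a pipe in a plywood cradle with a round branch leaning 35 deg from vertical towards the robot. Origin: centre of the flat deck (100 mm across, bore 43) on the branch's upper end, 169 mm above the bench. z: out along the branch axis; y: level, across; x: up the slope. A rim 6 mm high, inner radius 45, round the deck keeps the cover from sliding off, locked or not.
- claw (a point): Top of the claw at the strainer's +y (its twin is at -y). Each claw: post at radius 46 to 55 mm, overhang 11 to 18 mm above the deck, reaching in to radius 36.5, 34 mm wide; it holds down a cover ear. A stop at its clockwise end keeps the cover from turning clockwise past closed.
- cover: Loose grey cover, 0.2 to 0.3 kg: upside-down cup 69 mm across, 39 high, its open underside on the deck (up to 2 mm off the axis). Origin: centre of the underside, z up its axis. Two ears at its +y and -y, 26 mm wide, 8 thick, to radius 41.5. Starts locked, its y 0 to 0.45 rad anticlockwise (about z) of the strainer's y; ears clear of the claws at 0.95 to 2.0 rad, middle 1.45. Turns freely.
- cover_wing (a point): Point on the cover's axis, 55 mm above its origin, inside the wing grip: a bar along the cover's y, 52 mm long, 14 thick (x), from 39 to 68 mm above the origin, yellow stripe on top. Drawn 40 mm or more along the branch, the cover clears claws and screen tab.
- screen: Loose screen, 0.11 to 0.22 kg, under the cover: steel mesh cylinder 38 mm across with flat closed end, z = -85 to 0 mm; orange collar 50 across, z = 0 to 4, resting on the deck. Origin: on the axis, under the collar; z towards the tab. Hangs 2.5 mm loose in the bore; out after 85 mm along the branch. Standing on its closed end its origin is 85 mm above the support.
- screen_tab (a point): Point on the screen's axis, 20 mm above its origin, inside the orange pull tab: 30 mm long along the screen's y (within 0.3 rad of the strainer's y), 10 thick (x), from 4 to 33 mm above the origin.
- tray: Open metal tray, fixed, 180 mm (x) by 260 (y) outside, walls 3 thick and 30 high, floor 3 thick. Origin: centre of its underside, z up, +x to the wall far from the robot. Two bolts lie along the far wall (x over 40 mm); the rest is free. Tray and strainer stand either way round, left and right.
- bolt_1: Steel hex bolt with nut, 70 mm long (along its y), 22 high, lying in the tray near the far wall on the +y side; not to be disturbed. Origin: centre of its underside.
- bolt_2: Like bolt_1, on the -y side of the tray.
- torpedo_level: Red torpedo level, 230 mm long (along its y), 24 wide, 40 high, standing along the bench's front edge; not to be disturbed. Origin: centre of its underside.

How it is judged:
By the outcome, as a careful person would: the job done as asked, in the order asked, and still so for the second after the job is handed in, with the robot touching nothing.
It also fails if it takes over 62 s, if anything falls off the work surface, if the arm or the gripper's body presses on something with over 40 N, if the wrist force passes 120 N, or if a joint passes its speed limit or range.

## Working session

There is one attempt and no reset: what is moved stays moved. The work goes in short steps, Python scripts to look and compute and a shell command to move; the robot and the scene stay as the last step left them, time stands still between calls to the robot, and variables do not carry over. Pictures are saved under pics/ and viewed, at most 10 in all, crops included, and the job is handed in when it is done.

```bash
ls; mkdir -p pics
cat > h.py <<'E'
import numpy as np, cv2
from plant import r
def ray(s,u,v):
    K=np.array([[s['fx'],0,s['cx']],[0,s['fy'],s['cy']],[0,0,1.]])
    p=cv2.undistortPoints(np.array([[[u,v]]],float),K,np.array([s['k1'],0,0,0.]))[0,0]
    return p
def pt(s,u,v,z=None):
    """world pt from depth, or from plane height z"""
    p=ray(s,u,v);T=np.array(s['extrinsics'])
    d=np.array([p[0],-p[1],-1.]);D=T[:3,:3]@d
    if z is None:
        w=s['range_z'][int(v)-1:int(v)+2,int(u)-1:int(u)+2];w=w[w>0];k=np.median(w) if len(w) else np.nan
    else: k=(z-T[2,3])/D[2]
    return T[:3,3]+k*D
def cloud(s,mask):
    vs,us=np.nonzero(mask&(s['range_z']>0))
    K=np.array([[s['fx'],0,s['cx']],[0,s['fy'],s['cy']],[0,0,1.]])
    p=cv2.undistortPoints(np.stack([us,vs],1)[:,None].astype(float),K,np.array([s['k1'],0,0,0.]))[:,0]
    k=s['range_z'][vs,us][:,None];T=np.array(s['extrinsics'])
    return (k*np.c_[p[:,0],-p[:,1],-np.ones(len(p))])@T[:3,:3].T+T[:3,3]
def save(s,n): cv2.imwrite('pics/'+n,s['pixels'][:,:,::-1])
E
python3 - <<'E'
from h import *
np.set_printoptions(precision=4,suppress=True)
for c in ['scene','side']:
    s=r.snapshot(c);save(s,c+'0.png');print(c,np.array(s['extrinsics'])[:3,3])
    for n in ['strainer','claw','cover','cover_wing','tray','bolt_1','torpedo_level']:
        for o in r.spot_point(n,s)[:3]:
            u,v=o['position'];print(n,round(o['p'],2),np.round([u,v]),pt(s,u,v),end=' ')
        print()
E
```

```text
pics
scene [-0.0522  0.739   0.8293]
strainer 0.34 [368. 175.] [ 0.5383 -0.2057  0.1828] 
claw 0.97 [369. 175.] [ 0.5385 -0.2084  0.1824] 
cover 0.88 [368. 172.] [ 0.5455 -0.2166  0.1833] 
cover_wing 0.84 [387. 158.] [ 0.5168 -0.242   0.2148] cover_wing 0.62 [253. 290.] [0.6295 0.0637 0.0071] cover_wing 0.36 [369. 178.] [ 0.5339 -0.2032  0.1785] 
tray 0.65 [258. 323.] [0.5636 0.1232 0.0002] 
bolt_1 0.8 [255. 289.] [0.6327 0.0548 0.0023] bolt_1 0.55 [213. 325.] [0.6261 0.1822 0.0025] 
torpedo_level 0.55 [385. 294.] [ 0.4008 -0.0719  0.0243] 
side [ 0.4302 -0.942   0.4886]
strainer 0.73 [344. 268.] [ 0.5585 -0.2857  0.1886] 

cover 0.72 [345. 270.] [ 0.5594 -0.2859  0.1849] 
cover_wing 0.6 [321. 248.] [ 0.525  -0.2714  0.2191] 
tray 0.57 [312. 272.] [0.5567 0.1123 0.0045] 

torpedo_level 0.65 [253. 326.] [ 0.4106 -0.1778  0.0402]
```

View pics/scene0.png

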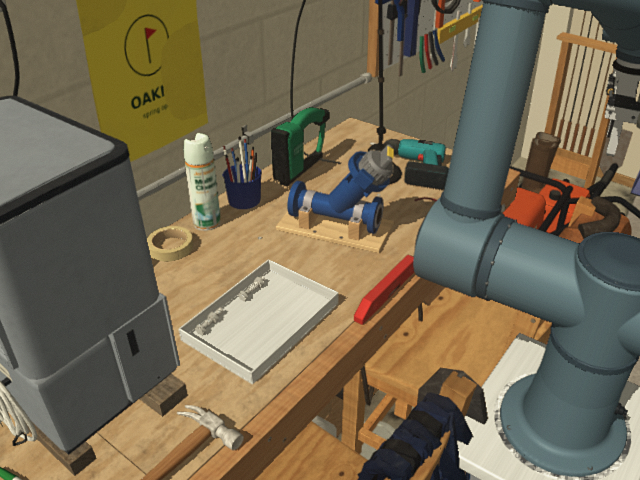

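View pics/side0.png

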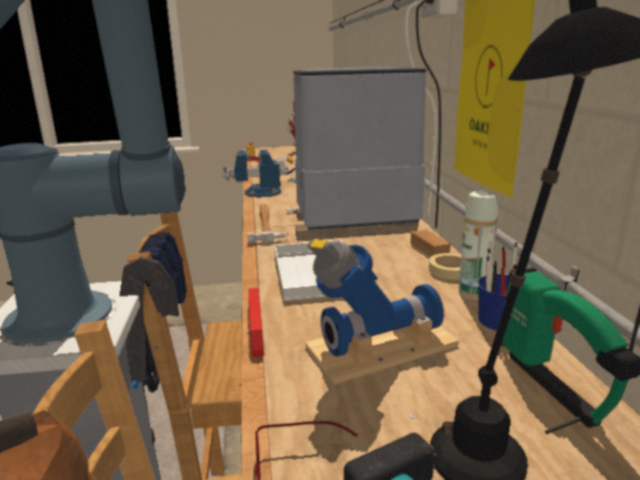

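The scene shows the strainer at (370,185), with its yellow wing stripe at (390,153). The tray is at (260,320), its bolts are on the far side at (210,320) and (253,288), and the level is at (385,290). In the side view the branch leans left, towards the robot, with the cover at (333,260).

Run:
```python
from h import *
np.set_printoptions(precision=4,suppress=True)
C={}
for c in ['scene','side']:
    s=r.snapshot(c)
    for n in ['strainer','cover','tray','torpedo_level']:
        t=r.trace(n,s)
        if not t: print(c,n,'none');continue
        t=t[0];P=cloud(s,cv2.erode(t['pixels'].astype(np.uint8),np.ones((3,3)))>0);C[c,n]=P
        print(c,n,round(t['p'],2),t['extent'],len(P),P.min(0),P.max(0),np.median(P,0))
    hsv=cv2.cvtColor(s['pixels'],cv2.COLOR_RGB2HSV)
    y=(hsv[...,0]>22)&(hsv[...,0]<34)&(hsv[...,1]>180)&(hsv[...,2]>120)
    e=[360,130,410,185] if c=='scene' else [295,225,345,270]
    m=np.zeros_like(y);m[e[1]:e[3],e[0]:e[2]]=y[e[1]:e[3],e[0]:e[2]]
    P=cloud(s,m);print('yellow',m.sum(),P.mean(0) if len(P) else '')
P=np.vstack([v for k,v in C.items() if k[1]=='tray']);P=P[(P[:,2]<.04)&(P[:,0]<.75)]
for k,v in C.items():
    if k[1]=='tray': 
        w=v[(v[:,2]<.04)&(v[:,0]<.72)];print(k,cv2.minAreaRect((w[:,:2]*1000).astype(np.float32)))
for k,v in C.items():
    if k[1]=='strainer':
        w=v[(v[:,2]>.0)&(v[:,2]<.09)];print(k,cv2.minAreaRect((w[:,:2]*1000).astype(np.float32)))
s=r.snapshot('wrist');st=r.sense();R=np.array(st['eef_rot']);E=np.array(s['extrinsics'])
print(R, st['position'],'cam in tool',R.T@(E[:3,3]-st['position']),R.T@E[:3,:3],s['fx'])
np.savez('c.npz',**{k[0]+k[1]:v for k,v in C.items()})
```

```text
scene strainer 0.76 [276.3, 151.7, 392.6, 252.7] 5625 [ 0.4998 -0.3684 -0.0038] [ 0.7497 -0.135   0.1994] [ 0.5991 -0.2062  0.056 ]
scene cover 0.85 [358.2, 145.9, 394.4, 180.0] 691 [ 0.5073 -0.2761  0.1574] [ 0.5736 -0.2168  0.2266] [ 0.5311 -0.2359  0.1982]
scene tray 0.68 [177.5, 263.3, 336.9, 383.5] 9218 [ 0.4692 -0.0186 -0.0055] [0.6575 0.2482 0.0334] [0.5588 0.1193 0.0024]
scene torpedo_level 0.67 [353.7, 255.6, 412.2, 322.6] 1168 [ 0.3991 -0.19    0.0012] [0.4224 0.0109 0.0422] [ 0.4059 -0.0757  0.0322]
yellow 21 [ 0.5222 -0.2601  0.2202]
side strainer 0.6 [308.9, 245.4, 459.8, 381.5] 9959 [ 0.5041 -0.3207  0.0038] [ 0.7692 -0.1671  0.2028] [ 0.6061 -0.2597  0.0588]
side cover 0.92 [308.7, 239.5, 357.8, 287.5] 1457 [ 0.5085 -0.2936  0.1503] [ 0.5832 -0.2342  0.2288] [ 0.5388 -0.2756  0.1965]
side tray 0.59 [276.5, 241.0, 332.8, 300.3] 1796 [ 0.4732 -0.0213  0.0023] [0.5706 0.2488 0.0335] [0.5171 0.1211 0.006 ]
side torpedo_level 0.7 [247.5, 289.1, 261.0, 359.5] 597 [ 0.4056 -0.2247  0.0037] [ 0.4241 -0.0332  0.0436] [ 0.4149 -0.1726  0.0405]
yellow 16 [ 0.5226 -0.2659  0.2234]
('scene', 'tray') ((563.244140625, 114.4328384399414), (184.7745361328125, 265.8651123046875), 0.8890306949615479)
('side', 'tray') ((521.0806274414062, 113.61710357666016), (270.6967468261719, 96.7812728881836), 89.36519622802734)
('scene', 'strainer') ((631.2908935546875, -217.71774291992188), (252.7265625, 120.88404846191406), 20.210552215576172)
('side', 'strainer') ((636.2136840820312, -230.3506317138672), (248.45823669433594, 119.0075454711914), 15.88528823852539)
[[ 0.9711  0.2385  0.    ]
 [ 0.2385 -0.9711  0.0001]
 [ 0.     -0.0001 -1.    ]] [ 0.155  -0.6312  0.2054] cam in tool [ 0.0808  0.0006 -0.1806] [[ 0.0003  0.9596  0.2815]
 [ 1.     -0.0003  0.0001]
 [ 0.0002  0.2815 -0.9596]] 367.4983304830391
```

```bash
cat >> h.py <<'E'
from scipy.spatial.transform import Rotation as Ro
np.set_printoptions(precision=4,suppress=True)
def frame(yaw,o):   # strainer frame from azimuth of its uphill direction
    t=np.radians(35);c,s=np.cos(yaw),np.sin(yaw)
    return np.c_[[np.cos(t)*c,np.cos(t)*s,np.sin(t)],[-s,c,0],[-np.sin(t)*c,-np.sin(t)*s,np.cos(t)]],np.array(o,float)
def tool(S,phi,sg=-1):   # tool along -z, x = sg*y of frame turned phi ccw
    A=S@Ro.from_rotvec([0,0,phi]).as_matrix()
    return np.c_[sg*A[:,1],sg*A[:,0],-A[:,2]]
def to(p,R,tcp=True,split=1):
    """rows units for going to TCP p, rotation R"""
    st=r.sense();P=np.array(st['position']);Q=np.array(st['eef_rot'])
    d=Q.T@(np.array(p)-P)/.5; w=Ro.from_matrix(Q.T@R).as_rotvec()/(np.pi/4)
    print('shift',np.round(d,4),'turn',np.round(w,4),'dist mm',1000*np.linalg.norm(d)*.5,'deg',45*np.linalg.norm(w))
E
python3 - <<'E'
from h import *
S,o=frame(np.radians(18),[.559,-.251,.169])
R=tool(S,.22);p=o+.25*S[:,2];print(p,R)
to(p,R)
E
```

```text
[ 0.4226 -0.2953  0.3738] [[ 0.4716 -0.6928  0.5455]
 [-0.8729 -0.4546  0.1772]
 [ 0.1252 -0.5598 -0.8192]]
shift [ 0.68   -0.5248 -0.3366] turn [0.5434 0.6297 1.5727] dist mm 461.2979915797714 deg 80.05974487768677
```

```bash
python3 -m crank '[0.05,-0.05,-0.3,0.1,0.1,0.3,0, 0.35,-0.26,-0.34,0.27,0.31,0.79,0, 0.35,-0.26,-0.34,0.27,0.31,0.79,0, 0.35,-0.26,-0.34,0.27,0.31,0.79,0, 0.35,-0.26,-0.34,0.27,0.31,0.79,0, 0.35,-0.26,-0.34,0.27,0.31,0.79,0, 0.35,-0.26,-0.34,0.27,0.31,0.79,0, 0.35,-0.26,-0.34,0.27,0.31,0.79,0]'
python3 - <<'E'
from h import *
S,o=frame(np.radians(18),[.559,-.251,.169])
to(o+.25*S[:,2],tool(S,.22)); print(r.sense()['joint_positions'])
E
```

```text
time_s: 2.15
position: [0.2941, -0.4632, 0.3759]
eef_rot: [[0.907, -0.34, 0.249], [-0.39, -0.902, 0.186], [0.161, -0.266, -0.95]]
force: [0.0, -0.1, 0.7]
finger_gap: 0.5
grip_force: 0.0
shift [ 0.1014 -0.3892  0.1306] turn [0.2781 0.3162 0.7847] dist mm 211.44402348619417 deg 40.07594676626233
[-1.362  -0.047   1.5908  0.2901  1.7276  0.6195]
```

```bash
python3 -m crank '[0.1,-0.39,0.13,0.28,0.32,0.78,0, 0.1,-0.39,0.13,0.28,0.32,0.78,0, 0.1,-0.39,0.13,0.28,0.32,0.78,0, 0.1,-0.39,0.13,0.28,0.32,0.78,0, 0.1,-0.39,0.13,0.28,0.32,0.78,0, 0.1,-0.39,0.13,0.28,0.32,0.78,0, 0.1,-0.39,0.13,0.28,0.32,0.78,0]'
python3 - <<'E'
from h import *
print(r.sense()['joint_positions'])
s=r.snapshot('wrist');save(s,'w1.png');np.save('w1.npy',s,allow_pickle=True)
for n in ['strainer','claw','cover','cover_wing']:
    for q in r.spot_point(n,s)[:3]:
        u,v=q['position'];print(n,round(q['p'],2),np.round([u,v]),pt(s,u,v))
hsv=cv2.cvtColor(s['pixels'],cv2.COLOR_RGB2HSV)
y=(hsv[...,0]>22)&(hsv[...,0]<34)&(hsv[...,1]>170)&(hsv[...,2]>110)
n,l,stt,c=cv2.connectedComponentsWithStats(y.astype(np.uint8))
for i in range(1,n):
    if stt[i,4]>60:
        P=cloud(s,l==i);U,D,V=np.linalg.svd(P-P.mean(0),full_matrices=False);print('yel',stt[i],P.mean(0),V[0],np.ptp((P-P.mean(0))@V[0]),cv2.minAreaRect(np.argwhere(l==i)[:,::-1].astype(np.float32)))
E
```

```text
time_s: 2.85
position: [0.4214, -0.2959, 0.3731]
eef_rot: [[0.473, -0.691, 0.547], [-0.872, -0.456, 0.178], [0.127, -0.561, -0.818]]
force: [0.4, 0.6, -0.2]
finger_gap: 0.501
grip_force: 0.0
[-1.1713 -0.3557  1.9242  0.6114  1.5236  1.4199]
claw 0.62 [305. 248.] [ 0.5389 -0.2102  0.1852]
cover 0.94 [316. 210.] [ 0.528  -0.2739  0.2268]
cover_wing 0.66 [319. 218.] [ 0.5217 -0.2679  0.2245]
yel [    0   143   106   148 11917] [ 0.9131 -0.0076  0.3063] [ 0.0089 -0.9977  0.0675] 0.2809933492673645 ((52.5, 216.5), (147.0, 105.0), 90.0)
yel [312 210  12  27 231] [ 0.5209 -0.2642  0.2244] [-0.4168  0.9016 -0.1158] 0.027744922827914912 ((317.5, 223.0), (26.0, 11.0), 90.0)
```

View pics/w1.png

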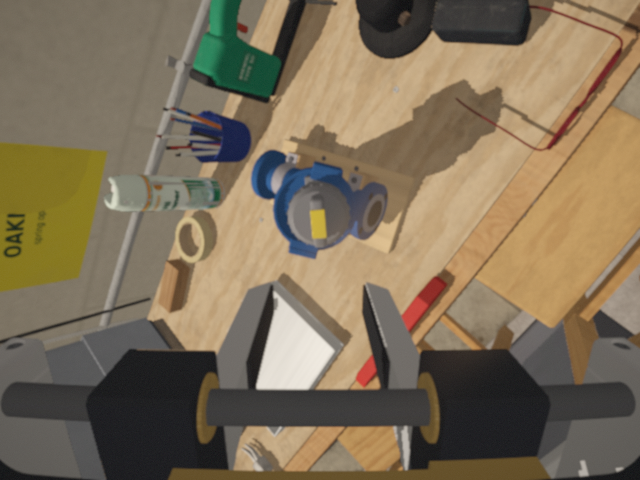

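The wrist view shows the cover at (318,213) with its yellow stripe at (318,223), running along the image column. The claws are near (300,250) and (338,178), and the pipe flanges at (268,172) and (372,213).

Run:
```python
from h import *
s=np.load('w1.npy',allow_pickle=True).item()
hsv=cv2.cvtColor(s['pixels'],cv2.COLOR_RGB2HSV)
b=(hsv[...,0]>100)&(hsv[...,0]<125)&(hsv[...,1]>130)
m=np.zeros_like(b);m[145:265,245:400]=b[145:265,245:400]
P=cloud(s,m)
for yaw in [6,10,14,18,22]:
    S,o=frame(np.radians(yaw),[.559,-.251,.169])
    L=(P-o)@S
    k=(L[:,2]>.012)&(L[:,2]<.03)&(np.hypot(L[:,0],L[:,1])<.075)
    A=L[k&(L[:,1]>.015)];B=L[k&(L[:,1]<-.015)]
    print(yaw,len(A),len(B),A.mean(0),B.mean(0),np.ptp(A,0),np.ptp(B,0),np.degrees(np.arctan2(*(-(A.mean(0)-B.mean(0))[:2]*[1,-1]))))
    if yaw==14: print('z med',np.median(A[:,2]),np.median(B[:,2]),cv2.minAreaRect((A[:,:2]*1000).astype(np.float32)),cv2.minAreaRect((B[:,:2]*1000).astype(np.float32)))
# level pipe/cradle: wood points
w=P[(P[:,2]<.1)&(P[:,2]>.02)];print('pipe rect',cv2.minAreaRect((w[:,:2]*1000).astype(np.float32)))
g=np.load('c.npz')
big=cv2.resize(s['pixels'][130:270,230:410],None,fx=4.4,fy=4.2,interpolation=cv2.INTER_CUBIC);cv2.imwrite('pics/w1c.png',big[:,:,::-1])
```

```text
6 146 418 [0.0077 0.0439 0.022 ] [ 0.0071 -0.0462  0.0137] [0.02   0.0147 0.0124] [0.0343 0.0192 0.004 ] -0.326098376037803
10 145 443 [0.0101 0.0442 0.0203] [ 0.0045 -0.0462  0.0155] [0.02   0.0151 0.0115] [0.034  0.0185 0.0056] -3.556816129938408
14 144 448 [0.0126 0.0444 0.0186] [ 0.0019 -0.0458  0.0173] [0.0198 0.0156 0.0091] [0.0338 0.0174 0.0072] -6.775519124884925
z med 0.018671033470524068 0.0173233321689044 ((12.319019317626953, 45.481239318847656), (14.84210205078125, 20.127134323120117), 78.9832534790039) ((1.6664142608642578, -45.421504974365234), (33.69491958618164, 17.212099075317383), 1.558199405670166)
18 142 455 [0.015  0.0444 0.0169] [-0.0008 -0.0451  0.019 ] [0.019  0.016  0.0065] [0.0348 0.0179 0.0098] -10.034073361651682
22 140 457 [0.0175 0.0442 0.0152] [-0.0034 -0.0442  0.0207] [0.0179 0.0163 0.0055] [0.0347 0.0195 0.011 ] -13.261932943516317
pipe rect ((707.1956176757812, -204.12217712402344), (72.82762908935547, 60.261375427246094), 88.45217895507812)
```

View pics/w1c.png

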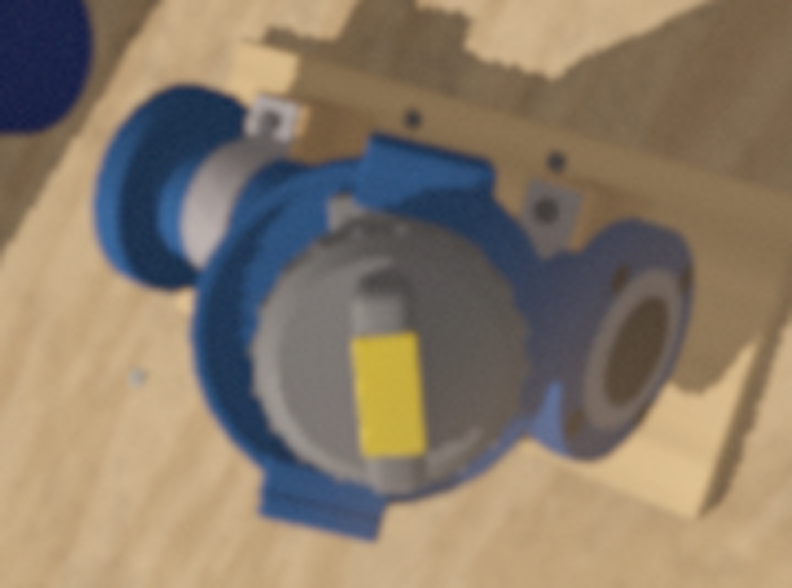

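The crop shows the claws tilted about 14° one way and the bar about 5° the other. That puts the cover about 0.33 rad anticlockwise of closed and the strainer yaw at about 16.5°.

```bash
cat >> h.py <<'E'
S,o=frame(np.radians(16.5),[.559,-.251,.169])
E
python3 - <<'E'
from h import *
c=np.array([.5209,-.2635,.2244])-.068*S[:,2];print(c,(c-o)@S)
to(c+.11*S[:,2],tool(S,.33))
E
```

```text
[ 0.5583 -0.2524  0.1687] [-0.0011 -0.0012  0.0004]
shift [-0.0024  0.001   0.2805] turn [-0.009   0.0164 -0.1111] dist mm 140.27662385383326 deg 5.069289254690635
```

```bash
python3 -m crank '[-0.001,0.001,0.09,-0.009,0.016,-0.11,0, -0.002,0.001,0.18,-0.009,0.016,-0.11,0, -0.0024,0.001,0.26,-0.009,0.016,-0.11,0, -0.0024,0.001,0.28,-0.009,0.016,-0.11,0, -0.0024,0.001,0.28,-0.009,0.016,-0.11,0, -0.0024,0.001,0.28,-0.009,0.016,-0.11,0]' 40
python3 - <<'E'
from h import *
s=r.snapshot('wrist');save(s,'w2.png');np.save('w2.npy',s,allow_pickle=True)
st=r.sense();R=np.array(st['eef_rot']);p=np.array(st['position'])
hsv=cv2.cvtColor(s['pixels'],cv2.COLOR_RGB2HSV)
y=(hsv[...,0]>22)&(hsv[...,0]<34)&(hsv[...,1]>170)&(hsv[...,2]>110);y[:,:200]=0
n,l,stt,c=cv2.connectedComponentsWithStats(y.astype(np.uint8))
for i in range(1,n):
    if stt[i,4]>60:
        P=cloud(s,l==i);L=(P-p)@R;print('yel',stt[i],P.mean(0),'tool',L.mean(0),cv2.minAreaRect((L[:,:2]*1000).astype(np.float32)),'strainer',((P-o)@S).mean(0))
b=(hsv[...,0]>100)&(hsv[...,0]<125)&(hsv[...,1]>130)
P=cloud(s,b);L=(P-o)@S
k=(L[:,2]>.014)&(L[:,2]<.022)&(np.hypot(L[:,0],L[:,1])<.062)&(np.hypot(L[:,0],L[:,1])>.03)
for q in (1,-1):
    A=L[k&(q*L[:,1]>.02)];print(q,len(A),A.mean(0),np.median(A[:,2]),cv2.minAreaRect((A[:,:2]*1000).astype(np.float32)))
to(o+.043*S[:,2],tool(S,.33))
E
```

```text
time_s: 3.7
position: [0.4981, -0.2705, 0.261]
eef_rot: [[0.523, -0.65, 0.551], [-0.832, -0.531, 0.161], [0.188, -0.543, -0.819]]
force: [0.4, -0.5, 0.6]
finger_gap: 0.502
grip_force: 0.0
1 176 [0.0172 0.0451 0.0177] 0.017673696347069848 ((16.608259201049805, 45.65779113769531), (10.089171409606934, 16.085447311401367), 1.318075180053711)
-1 651 [ 0.0062 -0.0465  0.0183] 0.018316160339681066 ((3.74710750579834, -45.73674011230469), (26.654804229736328, 17.62445831298828), 0.6396117210388184)
shift [-0.0039  0.0001  0.1389] turn [-0.0005 -0.0039  0.0013] dist mm 69.47259907647314 deg 0.1868727165448811
```

View pics/w2.png

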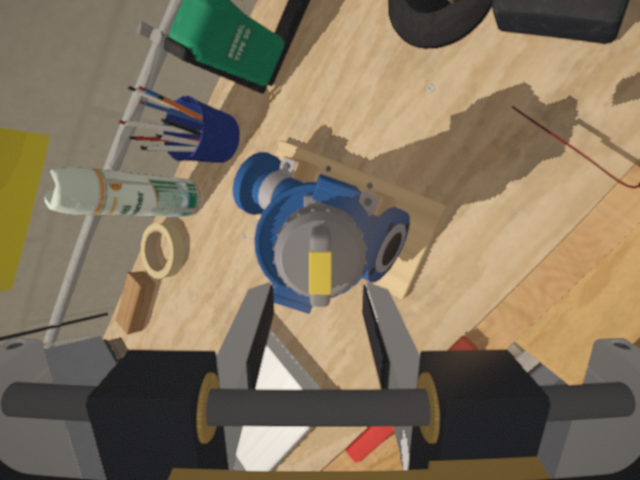

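The bar is upright at columns 310–330, midway between the fingers, so it is aligned. I descend 68 mm and grip.

```bash
python3 -m crank '[-0.001,0,0.06,0,0,0,0, -0.001,0,0.11,0,0,0,0, -0.001,0,0.136,0,0,0,0, -0.001,0,0.136,0,0,0,0, -0.001,0,0.136,0,0,0,-1, -0.001,0,0.136,0,0,0,-1, -0.001,0,0.136,0,0,0,-1, -0.001,0,0.136,0,0,0,-1, -0.001,0,0.136,0,0,0,-1, -0.001,0,0.136,0,0,0,-1]' 40
python3 -c "
from h import *
p=np.array(r.sense()['position']);print((p-o)@S); s=r.sense(); print(s['joint_positions'],s['force'],s['grip_force'])"
```

```text
time_s: 4.75
position: [0.5349, -0.2584, 0.2038]
eef_rot: [[0.523, -0.651, 0.55], [-0.832, -0.531, 0.162], [0.187, -0.542, -0.819]]
force: [-5.0, -1.6, 3.3]
finger_gap: 0.15
grip_force: 40.0
[-0.0007 -0.0002  0.0429]
[-0.9065 -0.0883  2.0115  0.6535  1.0688  1.3372] [-4.9821 -1.5658  3.3254] 40.00161945819855
```

```bash
python3 -m crank '[0,0,0,0,0,-0.1,-1, 0,0,0,0,0,-0.22,-1, 0,0,0,0,0,-0.34,-1, 0,0,0,0,0,-0.46,-1, 0,0,0,0,0,-0.58,-1, 0,0,0,0,0,-0.68,-1, 0,0,0,0,0,-0.72,-1, 0,0,0,0,0,-0.72,-1]'
python3 -c "
from h import *
s=r.sense();R=np.array(s['eef_rot']);p=np.array(s['position']);print((p-o)@S,S.T@R,s['moment'],s['joint_positions'])"
```

```text
time_s: 5.55
position: [0.535, -0.258, 0.2039]
eef_rot: [[0.791, -0.269, 0.55], [-0.418, -0.894, 0.163], [0.448, -0.359, -0.819]]
force: [-5.1, -0.9, 4.5]
finger_gap: 0.145
grip_force: 40.0
[-0.0004  0.0001  0.043 ] [[ 0.7807 -0.625   0.0002]
 [-0.625  -0.7807  0.    ]
 [ 0.0001 -0.0001 -1.    ]] [-0.0528  0.7643  0.008 ] [-0.9062 -0.0883  2.0114  0.6541  1.0695  0.7719]
```

```bash
python3 -m crank '[0,0,0,0,0,-0.1,-1, 0,0,0,0,0,-0.22,-1, 0,0,0,0,0,-0.34,-1, 0,0,0,0,0,-0.46,-1, 0,0,0,0,0,-0.58,-1, 0,0,0,0,0,-0.68,-1, 0,0,0,0,0,-0.71,-1, 0,0,0,0,0,-0.71,-1]'
python3 - <<'E'
from h import *
s=r.sense();R=np.array(s['eef_rot']);p=np.array(s['position']);print((p-o)@S,S.T@R,s['moment'],s['joint_positions'])
s=r.snapshot('wrist');save(s,'w3.png')
E
```

```text
time_s: 6.35
position: [0.5357, -0.2564, 0.205]
eef_rot: [[0.812, 0.192, 0.551], [0.118, -0.979, 0.167], [0.572, -0.071, -0.817]]
force: [-4.6, 4.1, 8.7]
finger_gap: 0.142
grip_force: 40.0
[0.0011 0.0015 0.0432] [[ 0.993  -0.1178  0.0032]
 [-0.1179 -0.993   0.0038]
 [ 0.0028 -0.0041 -1.    ]] [1.1362 0.1917 0.4801] [-0.905  -0.0892  2.011   0.6574  1.0732  0.215 ]
```

View pics/w3.png

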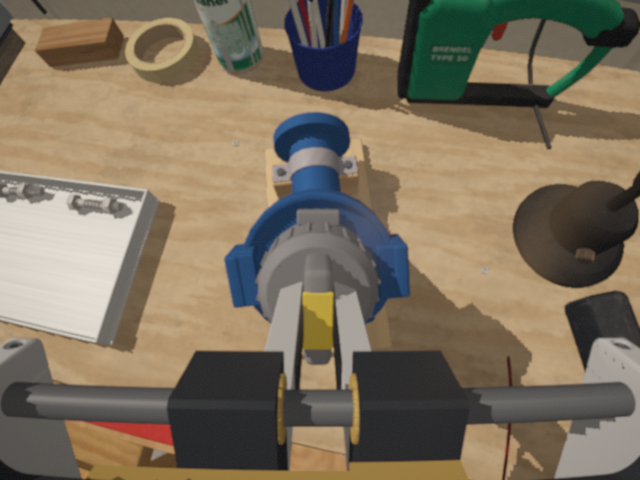

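The ear is now at (318,215), with the claws at the sides (243,275) and (398,265), so the cover is free. I draw it out.

```bash
python3 -m crank '[0,0,-0.01,0,0,0,-1, 0,0,-0.03,0,0,0,-1, 0,0,-0.06,0,0,0,-1, 0,0,-0.1,0,0,0,-1, 0,0,-0.15,0,0,0,-1, 0,0,-0.2,0,0,0,-1, 0,0,-0.24,0,0,0,-1, 0,0,-0.26,0,0,0,-1, 0,0,-0.26,0,0,0,-1]'
python3 - <<'E'
from h import *
s=r.snapshot('scene');save(s,'s2.png')
for n in ['bolt_1','screen_tab']:
    for q in r.spot_point(n,s)[:3]:
        u,v=q['position'];print(n,round(q['p'],2),np.round([u,v]),pt(s,u,v))
# place pose: tool down, cover yaw free
st=r.sense();P=np.array(st['position']);Q=np.array(st['eef_rot'])
print(st['force'],st['finger_gap'],st['joint_positions'])
E
```

```text
time_s: 7.3
position: [0.4632, -0.2797, 0.3105]
eef_rot: [[0.813, 0.189, 0.551], [0.118, -0.98, 0.161], [0.57, -0.066, -0.819]]
force: [-0.1, 0.1, -2.8]
finger_gap: 0.147
grip_force: 40.0
bolt_1 0.71 [255. 290.] [0.6293 0.0576 0.0038]
screen_tab 0.6 [377. 166.] [ 0.5394 -0.2423  0.1878]
[-0.5666 -0.3312 -3.2912] 0.14438744845318582 [-1.0626 -0.2938  1.9912  0.6121  1.3436  0.2272]
```

View pics/s2.png

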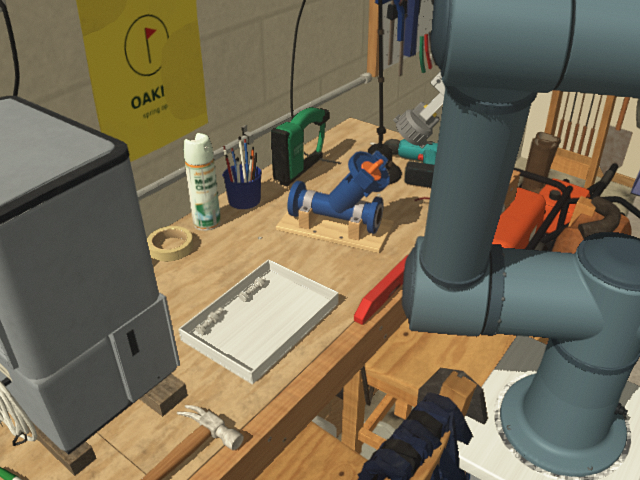

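The cover is in the gripper at (418,122). The screen stayed in place, with its orange tab at (375,168), and the tray is unchanged.

Run:
```python
from h import *
D=np.diag([1.,-1,-1])
to([.47,-.05,.30],Ro.from_matrix(np.array(r.sense()['eef_rot'])).as_matrix())
to([.525,.17,.22],D)
```

```text
shift [ 0.0548 -0.4437  0.0964] turn [-0.  0. -0.] dist mm 228.6452290627497 deg 5.2059137606114235e-15
shift [ 0.1049 -0.8424  0.3605] turn [-0.1602 -0.7614  0.2094] dist mm 461.1517283452325 deg 36.25771810531431
```

```bash
python3 -m crank '[0.01,-0.04,0.01,0,0,0,-1, 0.02,-0.11,0.02,0,-0.05,0.01,-1, 0.03,-0.19,0.04,-0.03,-0.15,0.04,-1, 0.04,-0.28,0.06,-0.06,-0.27,0.08,-1, 0.05,-0.37,0.08,-0.08,-0.38,0.11,-1, 0.06,-0.46,0.12,-0.11,-0.5,0.14,-1, 0.07,-0.55,0.18,-0.13,-0.61,0.17,-1, 0.08,-0.64,0.24,-0.15,-0.7,0.19,-1, 0.09,-0.73,0.3,-0.16,-0.76,0.21,-1, 0.1,-0.8,0.34,-0.16,-0.76,0.21,-1]'
python3 - <<'E'
from h import *
D=np.diag([1.,-1,-1])
to([.525,.17,.048],D); s=r.sense();print(s['joint_positions'],s['joint_velocities'])
E
```

```text
time_s: 8.45
position: [0.5209, 0.1465, 0.2246]
eef_rot: [[1.0, 0.001, -0.001], [0.001, -1.0, -0.001], [-0.001, 0.001, -1.0]]
force: [0.6, -0.7, -2.6]
finger_gap: 0.15
grip_force: 40.0
shift [ 0.0086 -0.0474  0.3531] turn [0.0015 0.0016 0.001 ] dist mm 178.18814756684574 deg 0.10764804396597058
[ 0.0651 -0.0262  1.8166 -0.0011  1.3525  1.6353] [ 0.8826  0.6187 -0.3327  0.0018 -0.3172  0.8728]
```

```bash
python3 -m crank '[0.008,-0.04,0.05,0,0,0,-1, 0.0086,-0.047,0.12,0,0,0,-1, 0.0086,-0.047,0.2,0,0,0,-1, 0.0086,-0.047,0.27,0,0,0,-1, 0.0086,-0.047,0.315,0,0,0,-1, 0.0086,-0.047,0.325,0,0,0,-1, 0.0086,-0.047,0.325,0,0,0,-1]'
python3 - <<'E'
from h import *
D=np.diag([1.,-1,-1])
to([.525,.17,.046],D); print(r.sense()['force'])
s=r.snapshot('scene');big=cv2.resize(s['pixels'][240:400,160:360],None,fx=4,fy=3.75);cv2.imwrite('pics/s3.png',big[:,:,::-1])
E
```

```text
time_s: 9.15
position: [0.5247, 0.1669, 0.0635]
eef_rot: [[1.0, -0.0, -0.0], [-0.0, -1.0, -0.001], [-0.0, 0.001, -1.0]]
force: [0.7, 0.5, -2.6]
finger_gap: 0.144
grip_force: 40.0
shift [ 0.0005 -0.0063  0.035 ] turn [ 0.0017  0.0005 -0.0003] dist mm 17.767055849829386 deg 0.07995436882051754
[ 0.6585  0.5038 -2.5619]
```

View pics/s3.png

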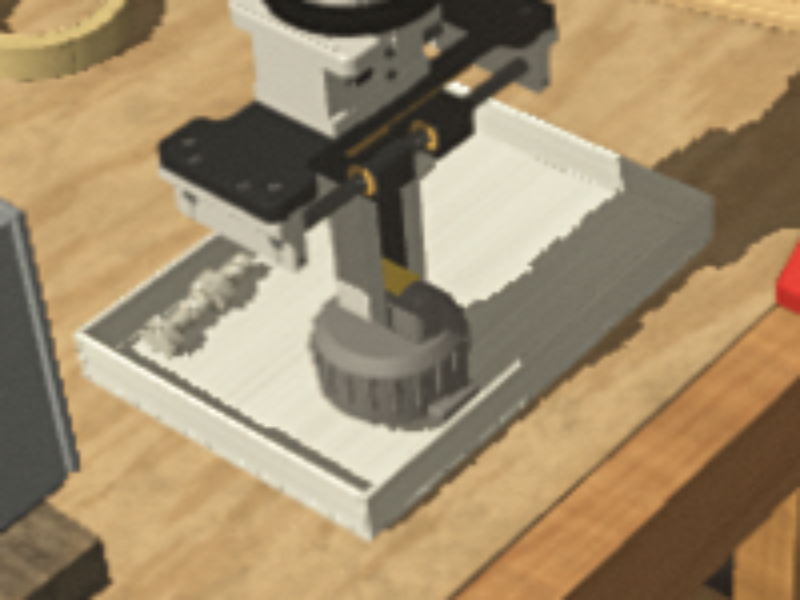

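The cover hangs level over the tray at about (390,350) in the crop, with its near ear close to the near wall. I shift it a few mm inward and lower it.

```bash
python3 -m crank '[0.012,-0.003,0.01,0,0,0,-1, 0.012,-0.003,0.02,0,0,0,-1, 0.012,-0.003,0.027,0,0,0,-1, 0.012,-0.003,0.031,0,0,0,-1, 0.012,-0.003,0.034,0,0,0,-1, 0.012,-0.003,0.034,0,0,0,-1]'
python3 -c "
from h import *
s=r.sense();print(s['position'],s['force'])"
```

```text
time_s: 9.8
position: [0.5319, 0.1679, 0.0483]
eef_rot: [[1.0, -0.001, 0.002], [-0.001, -1.0, -0.002], [0.002, 0.002, -1.0]]
force: [-1.4, -0.7, 1.5]
finger_gap: 0.143
grip_force: 40.0
[0.5319 0.1679 0.0483] [-1.3773 -0.6819  1.5101]
```

```bash
python3 -m crank '[0,0,0.002,0,0,0,-1, 0,0,0.002,0,0,0,-0.6, 0,0,0.002,0,0,0,-0.4, 0,0,0.002,0,0,0,-0.2, 0,0,0.002,0,0,0,-0.2, 0,0,-0.05,0,0,0,-0.2, 0,0,-0.14,0,0,0,-0.2, 0,0,-0.23,0,0,0,-0.2, 0,0,-0.33,0,0,0,-0.2, 0,0,-0.42,0,0,0,-0.2]'
python3 - <<'E'
from h import *
s=r.snapshot('wrist')
for n in ['cover','cover_wing']:
    for q in r.spot_point(n,s)[:2]:
        u,v=q['position'];print(n,round(q['p'],2),np.round([u,v]),pt(s,u,v))
t=r.trace('cover',s)
if t:
    P=cloud(s,t[0]['pixels']);print(P.min(0),P.max(0),np.median(P,0),np.percentile(P[:,2],[5,50,95]))
to(o+.25*S[:,2],tool(S,.05,-1)); to(o+.25*S[:,2],tool(S,.05,1)); print(r.sense()['joint_positions'])
E
```

```text
time_s: 10.8
position: [0.5312, 0.1683, 0.2602]
eef_rot: [[1.0, -0.001, 0.004], [-0.001, -1.0, -0.001], [0.004, 0.001, -1.0]]
force: [-0.0, -0.1, 0.5]
finger_gap: 0.401
grip_force: 0.0
cover 0.66 [313. 208.] [0.5438 0.1718 0.0725]
cover 0.61 [305. 123.] [0.6288 0.1807 0.019 ]
cover_wing 0.66 [320. 218.] [0.5339 0.1646 0.0733]
[0.4888 0.129  0.0024] [0.5703 0.2022 0.0747] [0.5357 0.1668 0.043 ] [0.013  0.043  0.0731]
shift [-0.2188  0.9206 -0.2299] turn [0.6484 0.5053 1.519 ] dist mm 486.87026292450184 deg 77.72183364854968
shift [-0.2188  0.9206 -0.2299] turn [-0.5528  0.7093 -2.345 ] dist mm 486.87026292450184 deg 113.01632283421831
[ 0.1042 -0.0152  1.7431 -0.0018  1.4089  1.6759]
```

```bash
python3 -m crank '[-0.01,0.02,-0.07,0,0,0.05,-0.2, -0.03,0.1,-0.14,0.06,0.05,0.15,-0.2, -0.05,0.19,-0.2,0.12,0.1,0.28,-0.2, -0.08,0.28,-0.23,0.18,0.14,0.42,-0.2, -0.1,0.37,-0.23,0.24,0.18,0.56,-0.2, -0.12,0.46,-0.23,0.3,0.23,0.7,-0.2, -0.14,0.55,-0.23,0.33,0.26,0.78,-0.2, -0.16,0.64,-0.23,0.33,0.26,0.78,-0.2, -0.18,0.73,-0.23,0.33,0.26,0.78,-0.2, -0.2,0.8,-0.23,0.33,0.26,0.78,-0.2]'
python3 -c "
from h import *
to(o+.2*S[:,2],tool(S,.05,-1)); print(r.sense()['joint_positions'])"
```

```text
time_s: 12.0
position: [0.4293, -0.2335, 0.3703]
eef_rot: [[0.798, -0.541, 0.265], [-0.592, -0.785, 0.18], [0.111, -0.3, -0.947]]
force: [0.2, 0.6, -0.1]
finger_gap: 0.404
grip_force: 0.0
shift [0.0825 0.0799 0.0635] turn [0.3209 0.2492 0.7343] dist mm 65.63030581822657 deg 37.76177647226791
[-0.9244 -0.3173  1.8363  0.3254  1.6039  1.2817]
```

```bash
python3 -m crank '[0.02,0.02,0.01,0.06,0.05,0.15,-0.2, 0.04,0.04,0.03,0.13,0.1,0.3,-0.2, 0.06,0.06,0.05,0.2,0.16,0.46,-0.2, 0.08,0.08,0.063,0.27,0.2,0.6,-0.2, 0.082,0.08,0.063,0.32,0.25,0.735,-0.2, 0.082,0.08,0.063,0.32,0.25,0.735,-0.2, 0.082,0.08,0.063,0.32,0.25,0.735,-0.2]'
python3 - <<'E'
from h import *
s=r.snapshot('wrist');save(s,'w4.png');np.save('w4.npy',s,allow_pickle=True)
for n in ['screen_tab','screen']:
    for q in r.spot_point(n,s)[:2]:
        u,v=q['position'];print(n,round(q['p'],2),np.round([u,v]),(pt(s,u,v)-o)@S)
hsv=cv2.cvtColor(s['pixels'],cv2.COLOR_RGB2HSV)
m=(hsv[...,0]>4)&(hsv[...,0]<16)&(hsv[...,1]>200)
n,l,stt,c=cv2.connectedComponentsWithStats(m.astype(np.uint8))
for i in range(1,n):
    if stt[i,4]>80:
        L=(cloud(s,l==i)-o)@S;print(stt[i],L.mean(0),np.ptp(L,0))
        T=L[(L[:,2]>.029)&(L[:,2]<.038)]
        if len(T)>10: print('tab top',len(T),T.mean(0),cv2.minAreaRect((T[:,:2]*1000).astype(np.float32)))
to(o+.11*S[:,2],tool(S,.05,-1)); print(r.sense()['joint_positions'])
E
```

```text
time_s: 12.7
position: [0.45, -0.2812, 0.3346]
eef_rot: [[0.326, -0.769, 0.55], [-0.945, -0.284, 0.162], [0.032, -0.573, -0.819]]
force: [0.5, 0.0, 1.3]
finger_gap: 0.402
grip_force: 0.0
screen_tab 0.67 [323. 222.] [-0.0027 -0.002   0.0328]
screen 0.58 [320. 217.] [ 0.0002 -0.0068  0.0327]
shift [0.0022 0.0075 0.183 ] turn [-0.0008 -0.0031  0.0069] dist mm 91.58294111183339 deg 0.3445789732851509
[-1.0923 -0.3316  1.971   0.6082  1.403   1.6326]
```

View pics/w4.png

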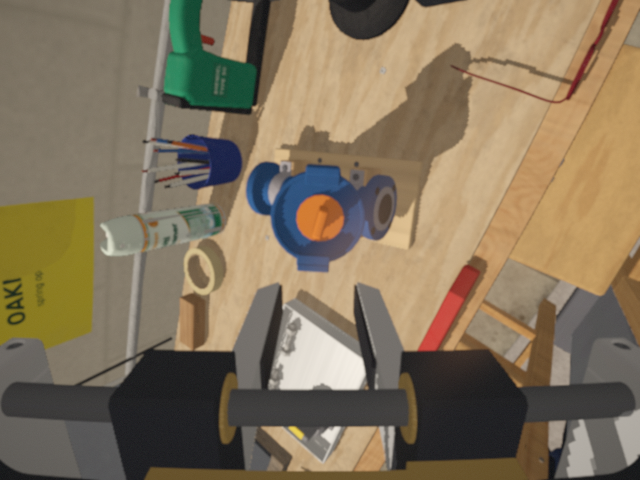

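The view shows the orange collar at (320,217) and its tab, with the lower end leaning a little left at (318,232). I measure its angle.

Run:
```python
from h import *
s=np.load('w4.npy',allow_pickle=True).item()
hsv=cv2.cvtColor(s['pixels'],cv2.COLOR_RGB2HSV)
print(hsv[217,320],hsv[205,308])
h=hsv[...,0].astype(int)
m=((h<25)|(h>172))&(hsv[...,1]>150);mm=np.zeros_like(m);mm[185:250,290:350]=m[185:250,290:350]
L=(cloud(s,mm)-o)@S;print(len(L),L.mean(0),np.percentile(L[:,2],[1,10,50,90,99]))
for a,b in [(.026,.04),(.03,.04),(.015,.04),(.001,.009)]:
    T=L[(L[:,2]>a)&(L[:,2]<b)&(np.hypot(L[:,0],L[:,1])<.03)]
    if len(T)>10:
        w,V=np.linalg.eigh(np.cov(T[:,:2].T));v=V[:,1]*np.sign(V[1,1]);print(a,len(T),T.mean(0),np.ptp(T,0),'phi',np.arctan2(-v[0],v[1]),np.sqrt(w)*1000,cv2.minAreaRect((T[:,:2]*1000).astype(np.float32)))
```

```text
[ 14 189 217] [ 14 194 212]
1621 [ 0.     -0.0011  0.0094] [0.002  0.0028 0.004  0.0321 0.0337]
0.026 303 [-0.0001 -0.0003  0.0319] [0.0147 0.0298 0.0083] phi -0.23166144023296464 [2.8445 8.4873] ((-0.1961052417755127, 0.21659278869628906), (29.579607009887695, 9.985103607177734), 76.84313201904297)
0.03 272 [-0.0001  0.0001  0.0323] [0.0145 0.0292 0.0047] phi -0.22871249631196813 [2.6654 8.316 ] ((-0.04391777515411377, 0.44814014434814453), (29.04143714904785, 9.59213924407959), 76.47305297851562)
0.015 337 [ 0.     -0.0011  0.0308] [0.0148 0.0298 0.0194] phi -0.22740270467061754 [2.9408 8.7762] ((-0.1664142608642578, 0.20740318298339844), (29.595003128051758, 10.051234245300293), 77.09636688232422)
0.001 1269 [-0.     -0.0011  0.0037] [0.0483 0.0489 0.0076] phi 1.3670375291154306 [12.4227 13.4956] ((-0.14467978477478027, 0.7711715698242188), (48.08599090576172, 47.668148040771484), 49.235836029052734)
```

```bash
python3 -c "
from h import *
to(o+.06*S[:,2],tool(S,-.23,-1));to(o+.0085*S[:,2],tool(S,-.23,-1))"
```

```text
shift [0.002  0.0076 0.283 ] turn [-0.0012 -0.003   0.3634] dist mm 141.55284537093848 deg 16.355792785871834
shift [0.0017 0.0077 0.386 ] turn [-0.0012 -0.003   0.3634] dist mm 193.03814169852947 deg 16.355792785871834
```

```bash
python3 -m crank '[0.001,0.004,0.06,-0.001,-0.003,0.15,-0.2, 0.002,0.0076,0.14,-0.001,-0.003,0.3,-0.2, 0.002,0.0076,0.22,-0.001,-0.003,0.363,-0.2, 0.002,0.0076,0.27,-0.001,-0.003,0.363,-0.2, 0.002,0.0076,0.283,-0.001,-0.003,0.363,-0.2, 0.002,0.0076,0.283,-0.001,-0.003,0.363,-0.2]' 50
python3 -c "
from h import *
to(o+.0085*S[:,2],tool(S,-.23,-1))"
```

```text
time_s: 13.45
position: [0.5261, -0.2604, 0.2177]
eef_rot: [[0.098, -0.83, 0.55], [-0.986, -0.008, 0.164], [-0.132, -0.558, -0.819]]
force: [-0.0, -0.1, 0.2]
finger_gap: 0.4
grip_force: 0.0
shift [ 0.0008 -0.0004  0.1021] turn [ 0.0003  0.0015 -0.0004] dist mm 51.068856453988126 deg 0.07233646913337168
```

```bash
python3 -m crank '[0.0008,0,0.03,0,0,0,-0.2, 0.0008,0,0.07,0,0,0,-0.2, 0.0008,0,0.095,0,0,0,-0.2, 0.0008,0,0.102,0,0,0,-0.2, 0.0008,0,0.102,0,0,0,-1, 0.0008,0,0.102,0,0,0,-1, 0.0008,0,0.102,0,0,0,-1, 0.0008,0,0.102,0,0,0,-1, 0.0008,0,0.102,0,0,0,-1]' 50
python3 -c "
from h import *
s=r.sense();p=np.array(s['position']);print((p-o)@S,s['force'])"
```

```text
time_s: 14.35
position: [0.5539, -0.2535, 0.1769]
eef_rot: [[0.096, -0.829, 0.551], [-0.987, -0.007, 0.162], [-0.13, -0.559, -0.819]]
force: [-3.4, -0.1, 2.3]
finger_gap: 0.099
grip_force: 50.0
[-0.0001 -0.0009  0.0097] [-3.411  -0.1447  2.3131]
```

```bash
python3 -m crank '[0,0,-0.01,0,0,0,-1, 0,0,-0.03,0,0,0,-1, 0,0,-0.055,0,0,0,-1, 0,0,-0.08,0,0,0,-1, 0,0,-0.105,0,0,0,-1]'
python3 -m crank '[0,0,-0.03,0,0,0,-1, 0,0,-0.06,0,0,0,-1, 0,0,-0.09,0,0,0,-1, 0,0,-0.12,0,0,0,-1, 0,0,-0.14,0,0,0,-1, 0,0,-0.15,0,0,0,-1, 0,0,-0.15,0,0,0,-1]'
python3 - <<'E'
from h import *
s=r.sense();p=np.array(s['position']);print((p-o)@S,s['force'],s['joint_positions'])
D=np.diag([1.,-1,-1])
to([.45,-.25,.36],D);to([.53,.06,.28],D)
E
```

```text
time_s: 14.85
position: [0.5243, -0.2619, 0.2204]
eef_rot: [[0.096, -0.829, 0.551], [-0.987, -0.007, 0.162], [-0.131, -0.559, -0.819]]
force: [0.6, 0.3, -1.0]
finger_gap: 0.103
grip_force: 50.0
time_s: 15.55
position: [0.4835, -0.2742, 0.2813]
eef_rot: [[0.096, -0.829, 0.551], [-0.987, -0.007, 0.161], [-0.13, -0.559, -0.819]]
force: [0.1, 0.2, -1.9]
finger_gap: 0.1
grip_force: 50.0
[-0.0003 -0.0008  0.1373] [ 0.1367  0.2012 -1.8802] [-1.0184 -0.2459  2.0024  0.6194  1.2657  1.9116]
shift [-0.0747 -0.0329 -0.1579] turn [-0.7392 -0.4319 -1.8631] dist mm 88.866499118503 deg 92.26948200389693
shift [-0.6505 -0.0801  0.1612] turn [-0.7392 -0.4319 -1.8631] dist mm 337.46053675905074 deg 92.26948200389693
```

Run:
```python
from h import *
Q=np.array(r.sense()['eef_rot'])
z=-Q[:,2]; ax=np.cross(z,[0,0,1]);ang=np.arcsin(np.linalg.norm(ax));U=Ro.from_rotvec(ax/np.linalg.norm(ax)*ang).as_matrix()@Q
print(U);to([.46,-.25,.37],U)
```

```text
[[ 0.0561 -0.9984  0.    ]
 [-0.9984 -0.0561  0.    ]
 [-0.     -0.     -1.    ]]
shift [-0.0754 -0.0606 -0.1633] turn [-0.7584  0.1764  0.    ] dist mm 94.87832796694173 deg 35.04000200256133
```

```bash
python3 -m crank '[0,0,-0.03,0,0,0,-1, -0.01,-0.01,-0.07,-0.04,0.01,0,-1, -0.025,-0.02,-0.11,-0.12,0.03,0,-1, -0.04,-0.035,-0.14,-0.24,0.056,0,-1, -0.06,-0.05,-0.16,-0.36,0.084,0,-1, -0.075,-0.06,-0.163,-0.48,0.112,0,-1, -0.075,-0.06,-0.163,-0.6,0.14,0,-1, -0.075,-0.06,-0.163,-0.7,0.163,0,-1, -0.075,-0.06,-0.163,-0.758,0.176,0,-1, -0.075,-0.06,-0.163,-0.758,0.176,0,-1]'
python3 - <<'E'
from h import *
a=np.radians(-30);D=np.c_[[np.cos(a),np.sin(a),0],[np.sin(a),-np.cos(a),0],[0,0,-1]]
to([.53,.06,.25],D);print(r.sense()['joint_positions'])
E
```

```text
time_s: 16.55
position: [0.4611, -0.2489, 0.3679]
eef_rot: [[0.059, -0.998, -0.001], [-0.998, -0.059, 0.003], [-0.003, 0.001, -1.0]]
force: [-0.1, 0.3, -0.8]
finger_gap: 0.105
grip_force: 50.0
shift [-0.6078 -0.1745  0.2377] turn [-0.0008  0.0047 -1.2579] dist mm 337.7604713837541 deg 56.60683580252334
[-0.7125 -0.1401  1.6671  0.0016  1.6178  2.3699]
```

```bash
python3 -m crank '[-0.02,-0.01,0,0,0,-0.05,-1, -0.07,-0.02,0.01,0,0,-0.14,-1, -0.14,-0.04,0.03,0,0,-0.25,-1, -0.22,-0.065,0.06,0,0,-0.36,-1, -0.3,-0.09,0.1,0,0,-0.47,-1, -0.38,-0.11,0.14,0,0,-0.58,-1, -0.46,-0.135,0.18,0,0,-0.69,-1, -0.53,-0.155,0.21,0,0,-0.8,-1, -0.58,-0.168,0.23,0,0,-0.9,-1, -0.607,-0.174,0.237,0,0,-0.98,-1]'
python3 - <<'E'
from h import *
a=np.radians(-30);D=np.c_[[np.cos(a),np.sin(a),0],[np.sin(a),-np.cos(a),0],[0,0,-1]]
to([.53,.06,.11],D);s=r.sense();print(s['joint_positions'],s['force'])
E
```

```text
time_s: 17.55
position: [0.5286, 0.0608, 0.2493]
eef_rot: [[0.74, -0.673, -0.002], [-0.673, -0.74, 0.003], [-0.004, -0.001, -1.0]]
force: [-0.2, -0.3, -1.4]
finger_gap: 0.105
grip_force: 50.0
shift [ 0.0042 -0.0005  0.2786] turn [-0.0016  0.0047 -0.2734] dist mm 139.30884950283715 deg 12.30342803136817
[-0.1004 -0.0677  1.8113  0.003   1.4006  2.2082] [-0.207  -0.3462 -1.3685]
```

```bash
python3 -m crank '[0.002,0,0.06,0,0,0,-1, 0.003,0,0.13,0,0,0,-1, 0.003,0,0.2,0,0,0,-1, 0.003,0,0.25,0,0,0,-1, 0.003,0,0.265,0,0,0,-1, 0.003,0,0.265,0,0,0,-1]'
python3 - <<'E'
from h import *
st=r.sense();p=np.array(st['position']);print(st['force'])
for c in ['scene','side']:
    s=r.snapshot(c);t=r.trace('screen',s)
    if not t: print('none');continue
    P=cloud(s,cv2.erode(t[0]['pixels'].astype(np.uint8),np.ones((3,3)))>0)
    P=P[(np.hypot(*(P-p)[:,:2].T)<.06)&(P[:,2]<.2)]
    d=P[(P[:,2]<p[2]-.02)]
    if len(d)<30: print(c,len(P),len(d));continue
    # axis line: mean xy by height
    f=[np.polyfit(d[:,2],d[:,i],1) for i in (0,1)]
    print(c,t[0]['p'],t[0]['extent'],len(d),P.min(0)-p,P.max(0)-p,'slope',f[0][0],f[1][0])
E
```

```text
time_s: 18.15
position: [0.5299, 0.0576, 0.1178]
eef_rot: [[0.736, -0.677, -0.002], [-0.677, -0.736, 0.002], [-0.003, -0.0, -1.0]]
force: [0.2, -0.1, -0.4]
finger_gap: 0.102
grip_force: 50.0
[ 0.2031 -0.0986 -0.4197]
scene 0.7 [278.2, 256.3, 304.5, 312.2] 509 [-0.0267 -0.0186 -0.0955] [0.0184 0.0278 0.0215] slope 0.0033236023496409244 0.004524768683887884
side 0.81 [290.9, 222.7, 313.3, 277.4] 411 [-0.0206 -0.0241 -0.0899] [0.0216 0.0136 0.0231] slope 0.02873591740547179 -0.007852742043322055
```

The screen hangs upright to within about 1°, with its bottom 95 mm below the TCP. I lower it the last 20 mm.

```bash
python3 -m crank '[0,0,0.012,0,0,0,-1, 0,0,0.022,0,0,0,-1, 0,0,0.03,0,0,0,-1, 0,0,0.035,0,0,0,-1, 0,0,0.038,0,0,0,-1, 0,0,0.04,0,0,0,-1, 0,0,0.041,0,0,0,-1, 0,0,0.041,0,0,0,-1]'
```

```text
time_s: 19.15
position: [0.5312, 0.0574, 0.1]
eef_rot: [[0.736, -0.677, -0.0], [-0.677, -0.736, 0.001], [-0.001, -0.001, -1.0]]
force: [-4.5, 0.0, 11.1]
finger_gap: 0.101
grip_force: 50.0
```

```bash
python3 -m crank '[0,0,-0.003,0,0,0,-1, 0,0,-0.003,0,0,0,-1, 0,0,-0.003,0,0,0,-1]' 10; python3 -m crank '[0,0,0,0,0,0,-0.7, 0,0,0,0,0,0,-0.5, 0,0,0,0,0,0,-0.3, 0,0,0,0,0,0,-0.2, 0,0,-0.01,0,0,0,-0.2, 0,0,-0.04,0,0,0,-0.2, 0,0,-0.1,0,0,0,-0.2, 0,0,-0.18,0,0,0,-0.2, 0,0,-0.26,0,0,0,-0.2, 0,0,-0.3,0,0,0,-0.2]'
python3 - <<'E'
from h import *
s=r.snapshot('scene')
big=cv2.resize(s['pixels'][200:400,140:400],None,fx=3,fy=3);cv2.imwrite('pics/s4.png',big[:,:,::-1])
for n in ['bolt_1','torpedo_level','screen','cover']:
    for q in r.spot_point(n,s)[:2]:
        u,v=q['position'];print(n,round(q['p'],2),np.round([u,v]),pt(s,u,v))
E
```

```text
time_s: 19.45
position: [0.5313, 0.0575, 0.1]
eef_rot: [[0.736, -0.677, 0.001], [-0.677, -0.736, 0.001], [-0.0, -0.002, -1.0]]
force: [-0.4, -0.3, 3.7]
finger_gap: 0.1
grip_force: 10.0
time_s: 20.45
position: [0.5326, 0.0572, 0.2554]
eef_rot: [[0.736, -0.677, 0.008], [-0.677, -0.736, 0.001], [0.005, -0.006, -1.0]]
force: [0.0, -0.8, 0.7]
finger_gap: 0.402
grip_force: 0.0
bolt_1 0.81 [255. 291.] [0.629  0.0587 0.0023]
bolt_1 0.79 [214. 324.] [0.6275 0.1788 0.0011]
torpedo_level 0.76 [387. 293.] [ 0.4012 -0.0772  0.0223]
screen 0.91 [290. 280.] [0.5252 0.0697 0.0909]
cover 0.96 [254. 344.] [0.509  0.1932 0.0348]
```

View pics/s4.png

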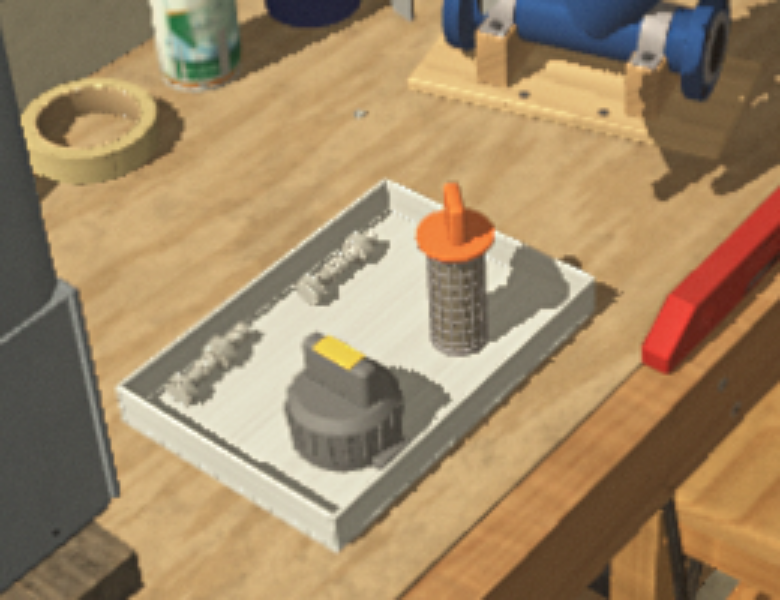

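The crop shows the cover flat with its wing up at (345,410), and the screen standing upright with its tab up at (457,290). The bolts and the level have not moved, and the gripper is clear.

```bash
python3 -c "
from plant import r
print(r.sign_off())"
```

```text
the job is handed in; nothing more can be done
None
```

The strainer is stripped and the job handed in at about 20.5 s: the cover lies flat in the tray with its wing up, the screen stands upright beside it with its tab up, and the last picture shows the bolts and level where they were.

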